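Tap the gluing board's wedge tight with a mallet

ROBOT

A 6-joint arm with a two-finger parallel gripper is mounted at the origin on the work surface; the furniture and walls round the work are solid. World frame = base frame: x ahead of the robot, y to its left, z up, the work surface at z = 0. Lengths are in m, angles in rad, forces in N, time in s.
With the tool pointing down it reaches from about 0.325 to 0.9 m from the base axis. Payload 3.5 kg.
Tool frame: the origin (TCP) lies at the very end of the fingers, on their centre line; the grasp point (between the pads) lies 19 mm behind it; z points along the fingers, y is the line along which they close (so a half turn about z gives the same grasp; the last joint's range is limited). The gripper opens to 85 mm and grips with 20 to 120 N. Pads are 22 mm wide; open, the fingers measure 114 mm over their backs; the gripper's body (76 mm by 85 mm) begins 54 mm behind the grasp point. The pads swing forward as they close: fully open they stand 13 mm farther back than shut.
Start: joints at [-1.307, 0.276, -0.026, 1.268, 0, 1.467], TCP at [0.224, -0.583, 0.231] pointing down, gripper open.
Joint ranges: [-3.12, 3.12], [-0.85, 1.88], [-1.08, 1.24], [-1.95, 2.15], [-1.57, 1.53], [-3.14, 3.14]. Speed limits (rad/s): [2.57, 2.57, 3.14, 3.14, 3.14, 3.14].

INTERFACE

Orientations are given as a unit quaternion [x, y, z, w].
In Python, from plant import env gives the robot as it stands.
- The arm moves only by the tool drive_tool, never from a script. Its argument "targets" is a list that holds one entry, the list of rows, each a list of 4 numbers: the shift along the tool's x, y, z in mm, then the turn about the tool's z in rad. In form: [[[tx, ty, tz, roll], ...]]. A call has 1 to 12 rows; each row is the pose to reach, as a shift and turn from the pose commanded when the call began, along the tool's axes at that moment; what a row does not reach only later rows make up. A row lasts 1/12 s, in which the tool goes at most 41.7 mm and 7.16 degrees, less where a joint would pass 70% of its speed; a pose out of reach is approached as far as the arm can. A call with a gripper value outside its range is refused whole. "fingers" is the finger opening in mm, from 0 to 85.4, set as the call begins (left out, the last holds). The fingers move at their own pace and stop on an object; "grip_force" is the grip in N (left out, the last holds). Time passes only in rows, so rows that repeat a pose let the fingers close. It gives the time, the measured TCP pose, the force, the opening and the grip force at its end, in the units of the state.
- env.get_obs(): the state, without advancing time (a new reading comes with each control period).
- env.snapshot(name): name is "scene" or "top" or "wrist"; returns (picture, depth): 400x640x3 uint8, red, green, blue; 400x640 float32, m along the optical axis (not along the pixel's ray), 0 where there is no reading.
- env.camera_params(name): a dict with "fx", "fy", "cx", "cy" (pixels), "dist" ([k1, k2, p1, p2, k3] as OpenCV has them; the pictures are not rectified), "R" (3x3) and "t" (3): a world point X has camera coordinates R X + t; the wrist camera has in their place "hand_eye" (4x4, takes a point from camera to tool coordinates, whose origin is the TCP and whose axes are the flange's). Camera axes: x right, y down, z forward; pixel columns grow to the right and rows downward; lengths in m; the calibration is good to about 2 mm. A picture is of the moment at which its call begins: read the wrist's pose just before it. camera_params takes no time and is no camera call.
- env.hand_in(): hands the job in; it is judged then, once.
Trained networks look in the newest picture that a camera, given by its name, has taken for a name from the list of things; names that differ only in an ending like _2 or _b are one class to them, and where a whole thing is asked for, a point or a joint stands for the part that bears it (a point fixed in the world has none). Each returns a list of dicts, best first, with "confidence" (0 to 1); they miss things now and then, are a little off and sometimes report something else, mostly with a low value. They report only what shows in the picture. A call takes as long as a camera call. They do not tell look-alikes from the thing itself.
- env.look_for(camera, name): "at" ([column, row] as shares, 0 to 1, of the picture: columns of its width, rows of its height, amid what is visible of it).
- env.silhouettes(camera, name): "mask" (400x640 bool, what is visible of it) and "at" ([column, row] as shares, 0 to 1, of the picture: columns of its width, rows of its height, amid what is visible of it).
The state is a dict: "time": time; "joints": joint angles; "joint_velocities": joint speeds; "tau": joint torques, N m; "tcp_pos": TCP position; "tool_rot": TCP orientation; "contact_force": force on the tool from outside, world axes, zero at the start; "ft_torque": the same for the moment, N m; "width": finger opening in m; "grasp_force": force on a finger pad.
Only numpy, scipy, OpenCV 4.12 (cv2) and the standard library are available. Lean on these libraries where they do the work, as an engineer would, in place of code of your own. Each camera call takes 0.05 s, during which the arm holds its last target. There are 200 camera calls.

TASK

The glued slide box stands loose in the wooden gluing board, between the fence and the sliding jaw. Take the mallet and drive the wedge sideways with separate light taps on its thick end until it stops advancing and holds the box tight, without crushing the box and without the gripper touching the wedge, the jaw or the box. Then lay the mallet flat on the table, clear of the board, and leave the other things where they stand.

Things in the scene. Friction and masses are not known exactly. Their poses are not given: they have to be found in the camera images.
- clamp_board: Fixed gluing board, plywood base 222 x 120 x 12 mm, with a 50 mm wide runway going on under the wedge to y = 128 mm. Origin on the table under the base's middle; x is the clamping direction and points to the fence, y runs along the wedge to its thick end. From -x to +x lie a skewed stop block (ends at y = 50 mm), wedge, jaw, box and fence, 30 to 34 mm high over the base; wing nuts 44 mm.
- wedge: Loose dark hardwood wedge flat on the base between stop block and jaw: 120 mm long, 34 mm high, 12 mm thick at the tip, 27 mm at the thick end (taper 1 in 8). Origin at mid-length on its underside, y axis to the thick end; it is driven along its -y, which pushes the jaw along the board's +x. At the start it is loose, slides with under 8 N, and sticks 70 to 76 mm out of the stop block.
- wedge_butt (a point): Centre of the wedge's thick end face (27 mm wide, 34 mm high, 17 mm above the base, 29 mm above the table); this face takes the taps. How far in it sits tight is not known: the fence is set a little differently each time, so it binds 15 to 62 mm in from the start. When tight it still sticks out of the stop block.
- jaw: Wooden jaw, 21 x 90 x 30 mm with a 3 mm rubber facing, sliding along the board's x. Once the wedge binds, each further 1 mm of wedge adds about 5 N of clamping. Taps at 0.02 to 0.04 m/s, stopped when the mallet feels about 10 N, clamp the box with 10 to 30 N once they bring under 1 mm each; the wedge locks itself. Under 6 N is loose, over 50 N crushes the box, and so do blows over 40 N.
- slide_box: Wooden slide box, 100 mm long in the clamping direction, 70 mm wide, 33 mm high; origin at the centre of its underside. At the start it has a few mm of play between jaw and fence.
- mallet_grip (a point): Point on the mallet's handle axis to hold it by, 40 mm behind the head's centre. The mallet (about 0.26 kg) lies flat on the table; this point is 18 mm above it. Handle 18 mm wide, 22 mm high, rounded, running along -x of the mallet from the head to 130 mm behind the head's centre.
- mallet_head (a point): Centre of the mallet's head: wood with 7 mm rubber faces, 40 mm along the handle (x), 80 mm along y, 36 mm high. Its two flat striking faces look to +y and -y, 40 mm from this point. When lying it is 18 mm above the table. Same axes as mallet_grip.
- glue_bottle: Bystander: white gel bottle with a lime green cap, 43 mm across, 109 mm tall; origin under its middle.
- dropper_bottle: Bystander: small dropper bottle, 27 mm across, 60 mm tall; origin under its middle.
- marker: Bystander: felt marker lying on the table, 131 mm long in y, 11 mm thick; origin under its middle.
Mind the look-alikes: they are no part of the job. What is shaped like the slide_box but green is not meant.

How it is judged:
By the outcome, as a careful person would: the job done as asked, in the order asked, and still so for the second after the job is handed in, with the robot touching nothing.
It also fails if it takes over 45 s, if anything falls off the work surface, if the arm or the gripper's body presses on something with over 40 N, if the wrist force passes 120 N, or if a joint passes its speed limit or range.

## Working session

There is one attempt and no reset: what is moved stays moved. The work goes in short steps, Python scripts to look and compute and a tool call to move; the robot and the scene stay as the last step left them, time stands still between calls to the robot, and variables do not carry over. Pictures are saved under pics/ and viewed, at most 10 in all, crops included, and the job is handed in when it is done.

Besides the shell and the picture viewer there is one more tool, called after "Request:" as name(argument=value, ...) on one line, values as JSON. drive_tool: Moves the arm, as the interface text tells. Its arguments: {"type":"object","properties":{"targets":{"type":"array"},"fingers":{"type":"number"},"grip_force":{"type":"number"}},"required":["targets"]}

```bash
mkdir -p pics; ls; cat > h.py <<'E'
import numpy as np, cv2, json
from plant import env
def snap(n,f=None):
    o=env.get_obs(); p,d=env.snapshot(n)
    if f: cv2.imwrite('pics/'+f,p[:,:,::-1])
    return o,p,d
from scipy.spatial.transform import Rotation as Ro
def cam(n,o=None):
    c=env.camera_params(n); K=np.array([[c['fx'],0,c['cx']],[0,c['fy'],c['cy']],[0,0,1.]]); D=np.array(c['dist'],float)
    if 'R' in c: R=np.array(c['R']);t=np.array(c['t']); return K,D,R.T,-R.T@t
    H=np.array(c['hand_eye']); Rt=Ro.from_quat(o['tool_rot']).as_matrix()
    return K,D,Rt@H[:3,:3],Rt@H[:3,3]+np.array(o['tcp_pos'])
def pts(uv,z,C):  # depth z -> world
    K,D,R,t=C; uv=np.array(uv,float).reshape(-1,1,2); n=cv2.undistortPoints(uv,K,D)[:,0]
    z=np.broadcast_to(z,len(n)); return (np.c_[n,np.ones(len(n))]*z[:,None])@R.T+t
def onplane(uv,h,C):
    K,D,R,t=C; n=cv2.undistortPoints(np.array(uv,float).reshape(-1,1,2),K,D)[:,0]
    r=np.c_[n,np.ones(len(n))]@R.T; return t+r*((h-t[2])/r[:,2])[:,None]
E
python3 - <<'E'
from h import *
for n in('top','scene'):
    o,p,d=snap(n,n+'0.png'); C=cam(n,o)
    print(n,C[3].round(3))
    for k in('clamp_board','wedge','jaw','slide_box','mallet_grip','mallet_head','wedge_butt','glue_bottle','dropper_bottle','marker'):
        for r in env.look_for(n,k)[:3]:
            u=np.array(r['at'])*[640,400]; z=d[int(u[1]),int(u[0])]
            print(n,k,round(r['confidence'],2),u.round(),pts([u],z,C).round(3)[0])
print(o)
E
```

```text
pics
top [0.364 0.115 1.517]
top clamp_board 0.58 [302. 196.] [0.553 0.19  0.04 ]
top wedge 0.68 [280. 198.] [0.546 0.264 0.041]
top jaw 0.57 [303. 195.] [0.556 0.187 0.039]
top slide_box 0.77 [432. 258.] [ 0.353 -0.231  0.03 ]
top slide_box 0.61 [309. 174.] [0.627 0.17  0.035]
top mallet_grip 0.62 [226. 187.] [0.581 0.443 0.025]
top mallet_head 0.78 [228. 184.] [0.591 0.435 0.035]
top mallet_head 0.27 [261. 166.] [0.653 0.33  0.031]
top wedge_butt 0.5 [279. 200.] [0.537 0.266 0.046]
top glue_bottle 0.53 [263. 147.] [0.703 0.314 0.088]
top dropper_bottle 0.49 [261. 164.] [0.656 0.328 0.045]
scene [0.114 0.769 0.596]
scene clamp_board 0.78 [297. 229.] [0.515 0.227 0.046]
scene wedge 0.56 [273. 244.] [0.532 0.296 0.047]
scene jaw 0.72 [292. 218.] [0.554 0.191 0.042]
scene slide_box 0.62 [267. 209.] [0.625 0.2   0.048]
scene mallet_grip 0.95 [216. 281.] [0.574 0.436 0.033]
scene mallet_grip 0.69 [276. 240.] [0.533 0.284 0.047]
scene mallet_head 0.78 [215. 281.] [0.574 0.437 0.033]
scene wedge_butt 0.83 [276. 241.] [0.531 0.286 0.047]
scene wedge_butt 0.7 [291. 218.] [0.555 0.195 0.044]

[... 188 characters left out ...]
array([-1.30742069e+00,  2.76410831e-01, -2.64134373e-02,  1.26796839e+00,
        2.52055111e-05,  1.46740048e+00]), 'joint_velocities': array([-1.37890702e-03,  9.51400497e-05, -9.59885906e-06,  1.07102196e-03,
        3.91121780e-04, -1.33855525e-03]), 'tau': array([-3.35925301e-05, -4.45082438e+01,  2.95294154e+01,  2.05405915e-03,
       -1.59410347e-04,  9.07588884e-07]), 'tcp_pos': array([ 0.22412814, -0.58343467,  0.23130022]), 'tool_rot': array([9.83231907e-01, 1.82359580e-01, 1.27090547e-05, 8.21756764e-07]), 'contact_force': array([ 0.67510642,  1.03665386, -0.5850548 ]), 'ft_torque': array([ 0.01607932, -0.07350757,  0.011414  ]), 'grasp_force': 0.0, 'width': 0.08538994974012458}
```

View pics/top0.png

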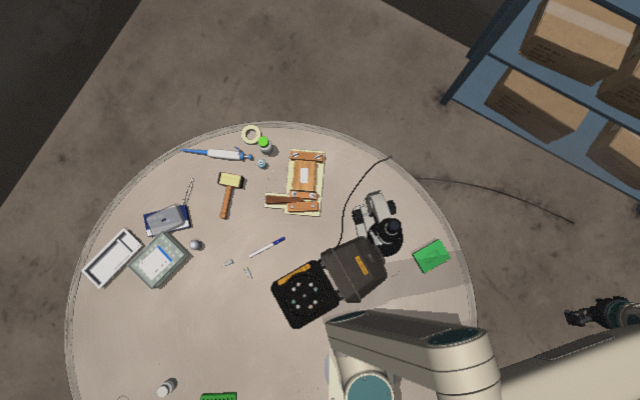

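View pics/scene0.png

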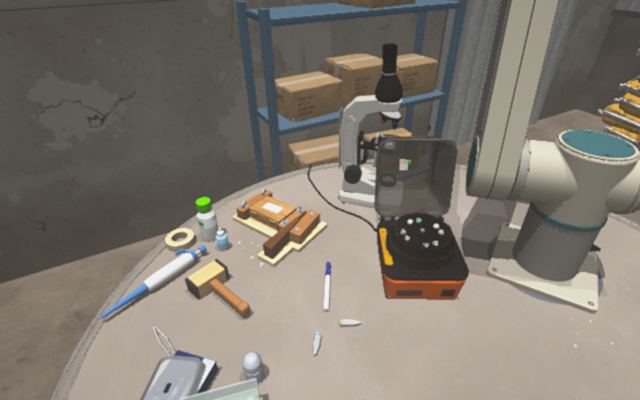

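The top view shows the board at about (302,190): fence up at (307,155), wedge running left with its butt at (268,200). The mallet head is at (230,180), its handle down to (224,217). Candidates for the mallet are the mallet itself (230,190) and the blue tool at (215,154). For the box, the wooden one at (305,175) is right; the green block at (432,257) is the look-alike.

```bash
python3 - <<'E'
from h import *
o,p,d=snap('top'); C=cam('top',o)
v,u=np.mgrid[0:400,0:640]; W=pts(np.c_[u.ravel(),v.ravel()],d.ravel(),C).reshape(400,640,3)
def rep(nm,m):
    P=W[m]; P=P[(P[:,2]>0.008)&(P[:,2]<.12)][:,:2].astype(np.float32); c=P.mean(0); print(nm,len(P),c,cv2.minAreaRect(P))
for k in('mallet_head','wedge','clamp_board','slide_box'):
    for r in env.silhouettes('top',k)[:2]: print(round(r['confidence'],2)); rep(k,r['mask'])
m=np.zeros((400,640),bool); m[168:222,210:248]=1; rep('mallet all',m)
# height along the path
a=np.array([.224,-.583]);b=np.array([.55,.44])
D=W[...,:2]-a;L=np.linalg.norm(b-a);e=(b-a)/L
s=D@e; q=abs(D@[-e[1],e[0]])
for k in range(0,11):
    mm=(d>0)&(abs(s-L*k/10)<.06)&(q<.15); print(k,(a+e*L*k/10).round(2),W[mm][:,2].max().round(3) if mm.any() else None)
im=cv2.resize(p[120:230,180:350],None,fx=4,fy=4,interpolation=cv2.INTER_CUBIC); cv2.imwrite('pics/crop1.png',im[:,:,::-1])
E
```

```text
0.95
mallet_head 506 [0.5775251  0.43510386] ((0.5542395710945129, 0.4422052204608917), (0.08115176856517792, 0.15141257643699646), 79.89775848388672)
0.78
wedge 259 [0.5400108  0.25606543] ((0.5427878499031067, 0.2520747184753418), (0.026149066165089607, 0.12126230448484421), 1.9081494808197021)
0.7
clamp_board 1223 [0.5607334  0.19053623] ((0.6055759787559509, 0.21613039076328278), (0.18268749117851257, 0.2207610309123993), 84.24999237060547)
0.87
slide_box 705 [ 0.36016163 -0.22971533] ((0.359931081533432, -0.23168540000915527), (0.07263544201850891, 0.10043100267648697), 30.160457611083984)
0.7
slide_box 678 [0.62037474 0.18736406] ((0.6207497715950012, 0.18924817442893982), (0.07697363942861557, 0.10477031767368317), 83.37838745117188)
mallet all 529 [0.5764017 0.4360238] ((0.5522487163543701, 0.44955897331237793), (0.11214670538902283, 0.15732772648334503), 87.1030502319336)
0 [ 0.22 -0.58] 0.545
1 [ 0.26 -0.48] 0.73
2 [ 0.29 -0.38] 0.755
3 [ 0.32 -0.28] 0.764
4 [ 0.35 -0.17] 0.812
5 [ 0.39 -0.07] 0.812
6 [0.42 0.03] 0.415
7 [0.45 0.13] 0.252
8 [0.48 0.24] 0.057
9 [0.52 0.34] 0.058
10 [0.55 0.44] 0.043
```

View pics/crop1.png

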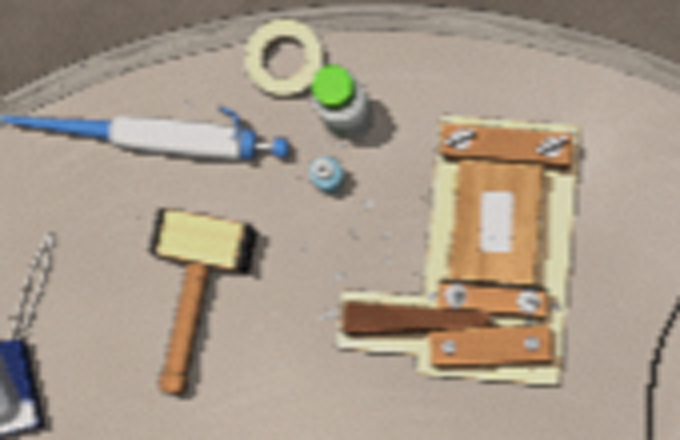

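The crop confirms the choice: the mallet has a light head at crop (203,240) and its handle end at (172,385). The dark wedge has its butt at (345,317), and the wooden box is between jaw and fence. Next I need the heights of the obstacles on the way over.

```bash
python3 - <<'E'
from h import *
o,p,d=snap('top'); C=cam('top',o)
v,u=np.mgrid[0:400,0:640]; W=pts(np.c_[u.ravel(),v.ravel()],d.ravel(),C).reshape(400,640,3)
for n,(a,b,c,e) in dict(scope=(188,256,355,402),lid=(235,302,320,388),dev=(258,330,270,335)).items():
    w=W[a:b,c:e].reshape(-1,3); w=w[w[:,2]>.05]; i=w[:,2].argmax(); print(n,w[i].round(3),np.percentile(w,[2,98],axis=0).round(3).tolist())
o,p,d=snap('scene'); C=cam('scene',o)
for q in((390,50),(390,90),(380,140),(450,145),(415,165),(355,110)):
    print(q,pts([q],d[q[1],q[0]],C).round(3)[0])
E
```

```text
scope [0.364 0.115 1.517] [[0.364, -0.1, 0.071], [0.534, 0.027, 0.414]]
lid [0.364 0.115 1.517] [[0.228, -0.056, 0.078], [0.411, 0.126, 0.291]]
dev [0.364 0.115 1.517] [[0.152, 0.089, 0.075], [0.345, 0.269, 0.27]]
(390, 50) [ 0.426 -0.039  0.41 ]
(390, 90) [ 0.414 -0.031  0.324]
(380, 140) [0.408 0.018 0.218]
(450, 145) [0.248 0.014 0.243]
(415, 165) [ 0.33  -0.033  0.148]
(355, 110) [ 0.497 -0.02   0.263]
```

Request:
drive_tool(targets=[[[341,-119,-269,-0.8],[341,-119,-269,-0.8],[341,-119,-269,-0.8],[341,-119,-269,-0.8],[341,-119,-269,-0.8],[341,-119,-269,-0.8],[341,-119,-269,-0.8],[341,-119,-269,-0.8],[341,-119,-269,-0.8],[341,-119,-269,-0.8],[341,-119,-269,-0.8],[341,-119,-269,-0.8]]])

```text
time: 2.45
tcp_pos: [0.5037, -0.3474, 0.5051]
tool_rot: [0.833, 0.553, 0.002, 0.004]
contact_force: [-0.6, -0.3, 1.0]
width: 0.0851
grasp_force: 0.0
```

```bash
cat >> h.py <<'E'
def st():
    o=env.get_obs(); M=Ro.from_quat(o['tool_rot']).as_matrix()
    print('t',round(o['time'],2),'tcp',(np.array(o['tcp_pos'])*1000).round(1),'yaw',np.degrees(np.arctan2(M[1,0],M[0,0])).round(2),'down',M[:,2].round(3),'F',np.round(o['contact_force'],1),'w',round(o['width']*1000,1),'g',o['grasp_force'],'j',np.round(o['joints'],2)); return o,M
def go(tgt,yaw):
    "mm world target, deg"
    o,M=st(); d=M.T@(np.array(tgt)-np.array(o['tcp_pos'])*1000); y=np.degrees(np.arctan2(M[1,0],M[0,0])); print('shift',d.round(1),'roll',np.radians(-((yaw-y+180)%360-180)).round(4),'dist',np.linalg.norm(d).round())
E
python3 - <<'E'
from h import *
go([570,80,500],115)
H=np.array(env.camera_params('wrist')['hand_eye']); print(H.round(3), {k:v for k,v in env.camera_params('wrist').items() if k in('fx','fy','cx','cy')})
E
```

```text
t 2.45 tcp [ 503.7 -347.4  505.1] yaw 67.15 down [ 0.008 -0.004 -1.   ] F [-0.6 -0.3  1. ] w 85.1 g 0.0 j [-0.71  0.25  0.5   1.82  0.    1.26]
shift [ 419.6 -104.9    4. ] roll -0.8351 dist 433.0
[[ 0.001 -0.946 -0.324  0.084]
 [ 1.     0.001  0.    -0.   ]
 [-0.    -0.324  0.946 -0.142]
 [ 0.     0.     0.     1.   ]] {'fx': 296.79514968585016, 'fy': 296.79514968585016, 'cx': 311.79666764959995, 'cy': 197.1932932500582}
```

Request:
drive_tool(targets=[[[420,-105,4,-0.84],[420,-105,4,-0.84],[420,-105,4,-0.84],[420,-105,4,-0.84],[420,-105,4,-0.84],[420,-105,4,-0.84],[420,-105,4,-0.84],[420,-105,4,-0.84],[420,-105,4,-0.84],[420,-105,4,-0.84],[420,-105,4,-0.84],[420,-105,4,-0.84]]])

```text
time: 3.45
tcp_pos: [0.5683, 0.0804, 0.4951]
tool_rot: [0.535, 0.845, -0.0, -0.001]
contact_force: [0.3, -0.4, -0.2]
width: 0.0853
grasp_force: 0.0
```

```bash
python3 - <<'E'
from h import *
go([540,360,300],170)
E
```

```text
t 3.45 tcp [568.3  80.4 495.1] yaw 115.25 down [-0.001  0.001 -1.   ] F [ 0.3 -0.4 -0.2] w 85.3 g 0.0 j [0.03 0.17 0.39 1.79 0.   1.16]
shift [264.7  93.8 195.4] roll -0.9556 dist 342.0
```

Request:
drive_tool(targets=[[[265,94,195,-0.956],[265,94,195,-0.956],[265,94,195,-0.956],[265,94,195,-0.956],[265,94,195,-0.956],[265,94,195,-0.956],[265,94,195,-0.956],[265,94,195,-0.956],[265,94,195,-0.956],[265,94,195,-0.956],[265,94,195,-0.956]]])

```text
time: 4.37
tcp_pos: [0.5418, 0.3559, 0.301]
tool_rot: [0.09, 0.996, -0.001, -0.0]
contact_force: [-0.3, 0.1, 1.3]
width: 0.0855
grasp_force: 0.0
```

```bash
cat > m.py <<'E'
from h import *
o,M=st()
o,p,d=snap('wrist','w1.png'); C=cam('wrist',o)
v,u=np.mgrid[0:400,0:640]; W=pts(np.c_[u.ravel(),v.ravel()],d.ravel(),C).reshape(400,640,3); W[d==0]=0
np.savez('w1.npz',W=W,p=p)
m=(abs(W[...,2])<.006)&(d>0); print('table z',np.median(W[m][:,2]))
for k in('mallet_head','wedge','slide_box','clamp_board','jaw'):
    for r in env.silhouettes('wrist',k)[:2]:
        P=W[r['mask']]; P=P[(P[:,2]>.006)&(P[:,2]<.1)]
        print(k,round(r['confidence'],2),np.array(r['at'])*[640,400],len(P))
        if len(P)>50: print('  z',np.percentile(P[:,2],[5,50,95]).round(4),cv2.minAreaRect(P[:,:2].astype(np.float32)))
for k in('mallet_grip','mallet_head','wedge_butt'):
    for r in env.look_for('wrist',k)[:2]: q=np.array(r['at'])*[640,400]; print(k,round(r['confidence'],2),q.round(),W[int(q[1]),int(q[0])].round(4))
E
python3 m.py
```

```text
t 4.37 tcp [541.8 355.9 301. ] yaw 169.68 down [-0.001 -0.002 -1.   ] F [-0.3  0.1  1.3] w 85.5 g 0.0 j [ 0.48  0.29  0.14  1.42 -0.    0.66]
table z -0.00023250632931146042
mallet_head 0.94 [371.904 176.48 ] 2815
  z [0.0175 0.0333 0.0369] ((0.5512875318527222, 0.4428110420703888), (0.08032305538654327, 0.14914119243621826), 79.26750183105469)
wedge 0.72 [248.128 168.12 ] 1330
  z [0.0257 0.0458 0.0472] ((0.538348913192749, 0.252554714679718), (0.12003622204065323, 0.024917125701904297), 89.20404052734375)
slide_box 0.89 [211.072 224.8  ] 3086
  z [0.0287 0.0443 0.0457] ((0.6178133487701416, 0.18081173300743103), (0.09084860980510712, 0.10106122493743896), 86.2549819946289)
clamp_board 0.55 [211.904 173.68 ] 5853
  z [0.0105 0.0139 0.0436] ((0.6033498048782349, 0.2195819914340973), (0.18834447860717773, 0.21965371072292328), 85.21072387695312)
jaw 0.71 [250.688 170.   ] 1277
  z [0.0287 0.0458 0.0472] ((0.5413708090782166, 0.25347238779067993), (0.02463478408753872, 0.11936361342668533), 2.5703933238983154)
jaw 0.64 [196.288 190.2  ] 1100
  z [0.0259 0.0422 0.049 ] ((0.5565571784973145, 0.18687571585178375), (0.09839052706956863, 0.0244394913315773), 86.4089126586914)
mallet_grip 0.97 [374. 177.] [0.585 0.44  0.027]
mallet_head 0.61 [372. 178.] [0.584  0.4368 0.0287]
wedge_butt 0.58 [247. 170.] [0.5363 0.2656 0.0481]
```

View pics/w1.png

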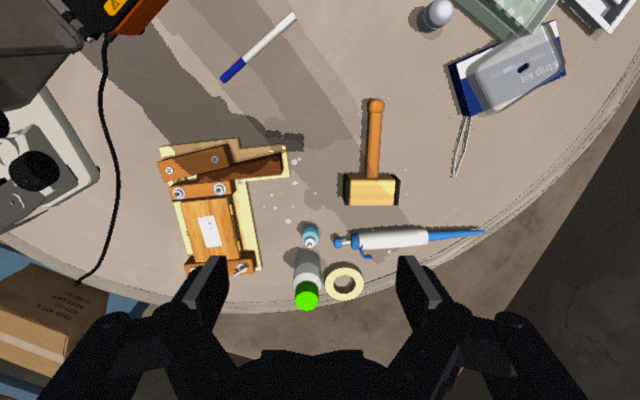

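The wrist view shows the mallet head at (372,190), its handle up to (376,105), the wedge butt at (285,163), the jaw at (200,188), the box at (212,230) and the fence at (222,266). The dropper bottle is at (310,235).

```bash
python3 - <<'E'
from h import *
f=np.load('w1.npz');W=f['W'];p=f['p'].astype(int)
def rect(n,m):
    m=cv2.morphologyEx(m.astype(np.uint8),cv2.MORPH_OPEN,np.ones((3,3)))>0
    P=W[m][:,:2].astype(np.float32); print(n,len(P),P.mean(0).round(4),cv2.minAreaRect(P)); return P
v,u=np.mgrid[0:400,0:640]; Z=W[...,2]
mal=(u>335)&(u<405)&(v>90)&(v<212)
rect('head',mal&(Z>.030)&(Z<.042)&(v>165))
P=rect('handle',mal&(Z>.024)&(Z<.034)&(v<170)); l=cv2.fitLine(P,cv2.DIST_HUBER,0,.01,.01).ravel(); print('hline',l,np.degrees(np.arctan(l[1]/l[0])))
dark=(p.sum(2)<260)
wd=(u>200)&(u<292)&(v>140)&(v<185)&(Z>.042)&(Z<.05)
P=rect('wedge out',wd&(W[...,1]>.235))
for y in(.24,.25,.26,.27,.28,.29,.30,.305,.31,.315):
    q=P[abs(P[:,1]-y)<.004]; print(y,len(q),q[:,0].min().round(4) if len(q) else '',q[:,0].max().round(4) if len(q) else '')
base=(u>150)&(u<300)&(v>135)&(v<285)&(Z>.008)&(Z<.016); rect('base',base)
# runway left edge & board's +y edge
b=W[base]; 
for x in np.arange(.56,.69,.01):
    q=b[abs(b[:,0]-x)<.004]; print(round(x,3),q[:,1].max().round(4))
E
```

```text
head 1475 [0.6041 0.4325] ((0.6052002310752869, 0.4327920377254486), (0.08046097308397293, 0.039804525673389435), 80.1436767578125)
handle 911 [0.5223 0.4473] ((0.5254996418952942, 0.4483279883861542), (0.020909007638692856, 0.09633006155490875), 80.44906616210938)
hline [ 0.9834016  -0.18144238  0.5222539   0.44728753] -10.453785
wedge out 879 [0.5391 0.2766] ((0.5387769937515259, 0.27384454011917114), (0.07722389698028564, 0.026004893705248833), 88.4267578125)
0.24 72 0.5301 0.5479
0.25 82 0.5295 0.549
0.26 85 0.5293 0.5495
0.27 86 0.5289 0.5497
0.28 95 0.528 0.5512
0.29 102 0.5275 0.5518
0.3 108 0.5272 0.5525
0.305 107 0.5272 0.5526
0.31 85 0.5267 0.5521
0.315 17 0.5273 0.5451
base 3038 [0.5657 0.2249] ((0.6036944389343262, 0.21982088685035706), (0.1881660670042038, 0.22040720283985138), 85.41808319091797)
0.56 0.3175
0.57 0.3135
0.58 0.2482
0.59 0.2469
0.6 0.2462
0.61 0.2456
0.62 0.2447
0.63 0.2443
0.64 0.2433
0.65 0.2424
0.66 0.2415
0.67 0.2409
0.68 0.2398
```

```bash
python3 - <<'E'
from h import *
go([566,440,60],169.6)
go([566,440,5],169.6)
E
```

```text
t 4.82 tcp [542.  356.8 302. ] yaw 169.71 down [ 0.001  0.    -1.   ] F [0.7 0.3 0.2] w 85.1 g 0.0 j [ 0.48  0.29  0.14  1.42 -0.    0.66]
shift [ -8.5  86.  242.1] roll 0.0019 dist 257.0
t 4.82 tcp [542.  356.8 302. ] yaw 169.71 down [ 0.001  0.    -1.   ] F [0.7 0.3 0.2] w 85.1 g 0.0 j [ 0.48  0.29  0.14  1.42 -0.    0.66]
shift [ -8.5  85.9 297.1] roll 0.0019 dist 309.0
```

Request:
drive_tool(targets=[[[-8,85,190,0],[-8,85,190,0],[-8,85,190,0],[-8,85,190,0],[-8,85,190,0],[-8,85,190,0],[-8,85,230,0],[-8,85,260,0],[-8,85,280,0],[-8,85,295,0],[-8,85,295,0]]], fingers=50)

```text
time: 5.73
tcp_pos: [0.5624, 0.4375, 0.0035]
tool_rot: [0.089, 0.996, -0.002, -0.002]
contact_force: [-0.7, -0.7, -0.6]
width: 0.0502
grasp_force: 0.0
```

Request:
drive_tool(targets=[[[0,0,0,0],[0,0,0,0],[0,0,0,0],[0,0,0,0],[0,0,0,0],[0,0,0,0]]], fingers=5, grip_force=80)

```text
time: 6.23
tcp_pos: [0.5664, 0.4403, 0.0093]
tool_rot: [0.089, 0.996, 0.001, 0.002]
contact_force: [-1.1, -0.8, 7.0]
width: 0.0166
grasp_force: 78.7
```

```bash
python3 - <<'E'
from h import *
go([500,380,39],179)
E
```

```text
t 6.23 tcp [566.4 440.3   9.3] yaw 169.74 down [ 0.004  0.002 -1.   ] F [-1.1 -0.8  7. ] w 16.6 g 78.7150490283966 j [ 0.57  0.6  -0.03  0.93 -0.    0.75]
shift [ 54.5 -71.1 -30.1] roll -0.1616 dist 94.0
```

Request:
drive_tool(targets=[[[0,0,-20,0],[10,-10,-40,-0.08],[20,-20,-50,-0.16],[30,-30,-50,-0.16],[30,-30,-50,-0.16],[30,-30,-50,-0.16],[30,-30,-50,-0.16]]])

```text
time: 6.82
tcp_pos: [0.53, 0.4155, 0.056]
tool_rot: [0.009, 1.0, 0.0, 0.0]
contact_force: [-0.4, -0.3, -2.6]
width: 0.0163
grasp_force: 78.7
```

```bash
python3 - <<'E'
from h import *
o,M=st()
o,p,d=snap('wrist','w2.png'); C=cam('wrist',o)
v,u=np.mgrid[0:400,0:640]; W=pts(np.c_[u.ravel(),v.ravel()],d.ravel(),C).reshape(400,640,3); W[d==0]=0
np.savez('w2.npz',W=W,p=p)
r=env.silhouettes('wrist','mallet_head')
for q in r[:2]:
    P=W[q['mask']]; print(q['confidence'],len(P),np.percentile(P,[3,50,97],axis=0).round(4).tolist()); Q=P[P[:,2]>.07]; print(len(Q), cv2.minAreaRect(Q[:,:2].astype(np.float32)) if len(Q)>20 else '')
E
```

```text
t 6.82 tcp [530.  415.5  56. ] yaw 178.91 down [ 0.  0. -1.] F [-0.4 -0.3 -2.6] w 16.3 g 78.65717768669128 j [ 0.57  0.49 -0.11  0.97  0.    0.59]
0.56 11174 [[0.4433, 0.4065, 0.0605], [0.4947, 0.4168, 0.0756], [0.5654, 0.4264, 0.0826]]
10823 ((0.5064789056777954, 0.4249679744243622), (0.03851877525448799, 0.13172884285449982), 88.3109130859375)
```

View pics/w2.png

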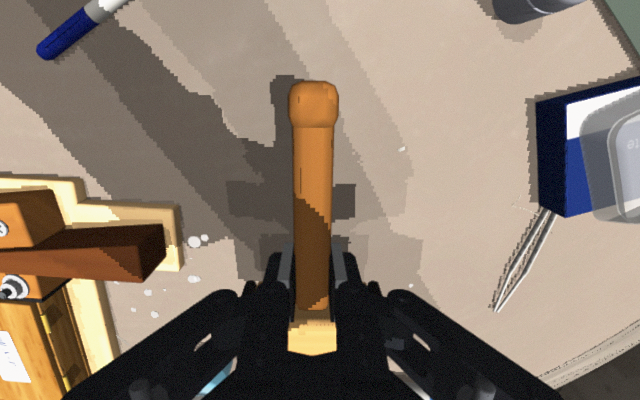

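The mallet is held straight: handle from (315,90) to the head at (312,335). The wedge butt's end face shows at (150,252) and the runway end at (178,235).

```bash
python3 - <<'E'
from h import *
f=np.load('w2.npz');W=f['W'];p=f['p'].astype(int)
v,u=np.mgrid[0:400,0:640]; Z=W[...,2]
m=(u>305)&(u<325)&(Z>.05)&(v<240)
for x in(.45,.46,.47,.48,.49,.5): 
    q=W[m&(abs(W[...,0]-x)<.003)]; print(x,len(q),q[:,2].max().round(4) if len(q) else '')
m=(u>290)&(u<330)&(Z>.06)&(v>135)&(v<240); P=W[m][:,:2].astype(np.float32); l=cv2.fitLine(P,cv2.DIST_HUBER,0,.01,.01).ravel(); print('handle line',l, 'mid y',P[:,1].min(),P[:,1].max())
w=(u>95)&(u<172)&(v>215)&(v<285)&(p.sum(2)<260)&(Z>.016)&(Z<.05)
P=W[w]; top=P[P[:,2]>.044]; print('top y max',np.percentile(top[:,1],[95,99]), 'all ymax',np.percentile(P[:,1],[90,95,99]))
face=P[(P[:,2]<.040)]; print('face',len(face),np.percentile(face,[5,50,95],axis=0).round(4).tolist())
far=face[face[:,1]>.305]; l=np.polyfit(far[:,0],far[:,1],1); print('face y(x) slope',l,'at .54',np.polyval(l,.54), far[:,0].min(),far[:,0].max())
e=top[top[:,1]>np.percentile(top[:,1],85)]; print('top edge x',e[:,0].min(),e[:,0].max())
o,M=st()
E
```

```text
0.45 298 0.0794
0.46 280 0.078
0.47 270 0.0773
0.48 258 0.0776
0.49 247 0.0774
0.5 235 0.0772
handle line [ 0.99989396 -0.01456106  0.48432568  0.41653377] mid y 0.40754417 0.42468524
top y max [0.31239063 0.31330455] all ymax [0.31275618 0.31310713 0.31354798]
face 1544 [[0.5265, 0.2777, 0.0174], [0.5282, 0.3103, 0.0284], [0.5488, 0.3133, 0.0389]]
face y(x) slope [0.0489847  0.28544751] at .54 0.31189924631481913 0.5258974087915212 0.5523402081099058
top edge x 0.5264201399996409 0.5513681079300585
t 6.92 tcp [530.3 415.7  55.8] yaw 178.91 down [ 0.  0. -1.] F [ 0.1 -0.3 -3.1] w 16.3 g 78.65721344947815 j [ 0.57  0.49 -0.11  0.97  0.    0.59]
```

Request:
drive_tool(targets=[[[29,-10,0,0],[29,-30,16,0],[29,-48,32,0],[29,-51,32,0],[29,-51,32,0]]])

```text
time: 7.33
tcp_pos: [0.4988, 0.3635, 0.0227]
tool_rot: [0.01, 1.0, -0.001, -0.002]
contact_force: [0.5, -1.1, -1.7]
width: 0.0167
grasp_force: 78.8
```

```bash
python3 - <<'E'
from h import *
go([500,353,24],179)
r=snap('scene','s1.png')
cv2.imwrite('pics/s1c.png',cv2.resize(r[1][180:310,190:360],None,fx=4,fy=4)[:,:,::-1])
E
```

```text
t 7.33 tcp [498.8 363.5  22.7] yaw 178.84 down [-0.003 -0.002 -1.   ] F [ 0.5 -1.1 -1.7] w 16.7 g 78.79069089889526 j [ 0.53  0.44 -0.27  0.86  0.    0.55]
shift [ -1.4 -10.5  -1.2] roll -0.0028 dist 11.0
```

View pics/s1c.png

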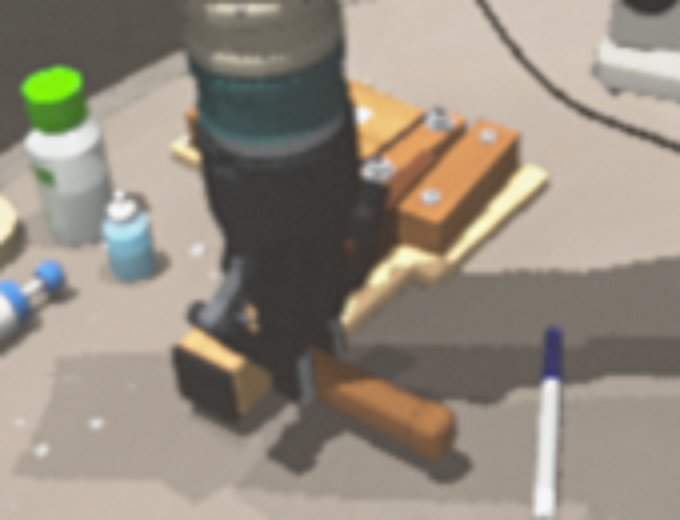

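The mallet head is level at crop (225,370), in line with the wedge and clear of the bottles. First light tap.

Request:
drive_tool(targets=[[[0,-2.5,0,0],[0,-5,0,0],[0,-7.5,0,0],[0,-10,0,0],[0,-12.5,0,0],[0,-15,0,0],[0,-17,0,0]]])

```text
time: 7.97
tcp_pos: [0.4998, 0.3483, 0.0247]
tool_rot: [0.009, 1.0, 0.001, 0.0]
contact_force: [0.1, 1.7, -1.9]
width: 0.0164
grasp_force: 78.9
```

Request:
drive_tool(targets=[[[0,3,0,0],[0,3,0,0],[0,0.5,0,0],[0,-2,0,0],[0,-4.5,0,0]]])

```text
time: 8.38
tcp_pos: [0.4998, 0.3439, 0.0244]
tool_rot: [0.009, 1.0, 0.001, 0.0]
contact_force: [0.0, 1.5, -2.6]
width: 0.0164
grasp_force: 78.8
```

Request:
drive_tool(targets=[[[0,3,0,0],[0,3,0,0],[0,0.5,0,0],[0,-2,0,0],[0,-4,0,0]]])

```text
time: 8.8
tcp_pos: [0.4995, 0.3399, 0.0245]
tool_rot: [0.009, 1.0, 0.001, 0.0]
contact_force: [-0.4, 3.2, -3.3]
width: 0.0161
grasp_force: 78.9
```

Request:
drive_tool(targets=[[[0,3,0,0],[0,3,0,0],[0,0.5,0,0],[0,-2,0,0],[0,-3,0,0]]])

```text
time: 9.22
tcp_pos: [0.4993, 0.3367, 0.0244]
tool_rot: [0.009, 1.0, 0.001, 0.0]
contact_force: [0.7, 2.7, -2.9]
width: 0.0165
grasp_force: 78.9
```

Request:
drive_tool(targets=[[[0,3,0,0],[0,3,0,0],[0,0.5,0,0],[0,-2,0,0],[0,-3.5,0,0]]])

```text
time: 9.63
tcp_pos: [0.4994, 0.3333, 0.0244]
tool_rot: [0.009, 1.0, 0.001, 0.0]
contact_force: [0.3, 2.4, -2.2]
width: 0.0164
grasp_force: 78.9
```

Request:
drive_tool(targets=[[[0,3,0,0],[0,3,0,0],[0,0.5,0,0],[0,-2,0,0],[0,-3.5,0,0]]])

```text
time: 10.05
tcp_pos: [0.4993, 0.3297, 0.0244]
tool_rot: [0.009, 1.0, 0.001, 0.0]
contact_force: [0.3, 2.1, -3.0]
width: 0.0164
grasp_force: 78.9
```

Request:
drive_tool(targets=[[[0,3,0,0],[0,3,0,0],[0,0.5,0,0],[0,-2,0,0],[0,-4,0,0]]])

```text
time: 10.47
tcp_pos: [0.4992, 0.3258, 0.0244]
tool_rot: [0.009, 1.0, 0.001, 0.0]
contact_force: [0.2, 2.7, -2.8]
width: 0.016
grasp_force: 78.9
```

Request:
drive_tool(targets=[[[0,3,0,0],[0,3,0,0],[0,0.5,0,0],[0,-2,0,0],[0,-4,0,0]]])

```text
time: 10.88
tcp_pos: [0.4992, 0.3218, 0.0244]
tool_rot: [0.009, 1.0, 0.001, 0.0]
contact_force: [0.4, 2.5, -2.4]
width: 0.0162
grasp_force: 78.9
```

Request:
drive_tool(targets=[[[0,3,0,0],[0,3,0,0],[0,0.5,0,0],[0,-2,0,0],[0,-4,0,0]]])

```text
time: 11.3
tcp_pos: [0.499, 0.3178, 0.0244]
tool_rot: [0.009, 1.0, 0.001, 0.0]
contact_force: [0.7, 3.8, -3.1]
width: 0.0164
grasp_force: 78.9
```

Request:
drive_tool(targets=[[[0,3,0,0],[0,3,0,0],[0,0.5,0,0],[0,-2,0,0],[0,-3.5,0,0]]])

```text
time: 11.72
tcp_pos: [0.4988, 0.315, 0.0245]
tool_rot: [0.009, 1.0, 0.002, -0.0]
contact_force: [-1.9, 6.5, -2.9]
width: 0.0162
grasp_force: 78.9
```

Request:
drive_tool(targets=[[[0,3,0,0],[0,3,0,0],[0,0.5,0,0],[0,-2,0,0]]])

```text
time: 12.05
tcp_pos: [0.4987, 0.3142, 0.0246]
tool_rot: [0.008, 1.0, 0.003, -0.0]
contact_force: [-2.8, 10.6, -2.1]
width: 0.0161
grasp_force: 79.0
```

Request:
drive_tool(targets=[[[0,4,0,0],[0,4,0,0],[0,2,0,0],[0,0,0,0],[0,-1,0,0]]])

```text
time: 12.47
tcp_pos: [0.4986, 0.314, 0.0247]
tool_rot: [0.008, 1.0, 0.004, -0.001]
contact_force: [-1.7, 10.8, -3.3]
width: 0.0166
grasp_force: 79.0
```

Request:
drive_tool(targets=[[[0,4,0,0],[0,4,0,0],[0,2,0,0],[0,0,0,0],[0,-1,0,0]]])

```text
time: 12.88
tcp_pos: [0.4986, 0.3137, 0.0249]
tool_rot: [0.008, 1.0, 0.005, -0.001]
contact_force: [-2.6, 12.8, -1.9]
width: 0.0165
grasp_force: 79.1
```

Request:
drive_tool(targets=[[[0,4,0,0],[0,4,0,0],[0,2,0,0],[0,-0.5,0,0]]])

```text
time: 13.22
tcp_pos: [0.4986, 0.3133, 0.0249]
tool_rot: [0.008, 1.0, 0.005, -0.001]
contact_force: [-3.4, 15.2, -2.1]
width: 0.0162
grasp_force: 79.3
```

Request:
drive_tool(targets=[[[0,3,0,0],[0,10,0,0],[0,30,-10,0],[0,60,-30,0],[0,90,-40,0],[0,110,-40,0],[0,110,-40,0],[0,110,-40,0]]])

```text
time: 13.88
tcp_pos: [0.5008, 0.4195, 0.064]
tool_rot: [0.009, 1.0, -0.001, 0.0]
contact_force: [-0.9, -0.8, -3.5]
width: 0.0164
grasp_force: 79.3
```

```bash
python3 - <<'E'
from h import *
o,M=st()
o,p,d=snap('wrist','w3.png'); C=cam('wrist',o)
v,u=np.mgrid[0:400,0:640]; W=pts(np.c_[u.ravel(),v.ravel()],d.ravel(),C).reshape(400,640,3); W[d==0]=0; Z=W[...,2]
w=(p.astype(int).sum(2)<260)&(Z>.02)&(Z<.05)&(abs(W[...,0]-.54)<.02)&(W[...,1]>.2)&(W[...,1]<.33)
print(w.sum(),np.percentile(W[w][:,1],[90,97,99]) if w.any() else '')
m=(u>290)&(u<330)&(v<240)&(Z>.04); P=W[m]; print('handle',np.percentile(P,[3,50,97],axis=0).round(4).tolist())
# target placing spot free?
o,p,d=snap('top','t2.png'); C=cam('top',o)
E
```

```text
t 13.88 tcp [500.8 419.5  64. ] yaw 178.98 down [ 0.    -0.002 -1.   ] F [-0.9 -0.8 -3.5] w 16.4 g 79.30668354034424 j [ 0.6   0.45 -0.15  0.97 -0.    0.62]
3593 [0.27347609 0.27413784 0.27454984]
handle [[0.4132, 0.4128, 0.0805], [0.4422, 0.4206, 0.0837], [0.4775, 0.428, 0.0863]]
```

View pics/w3.png

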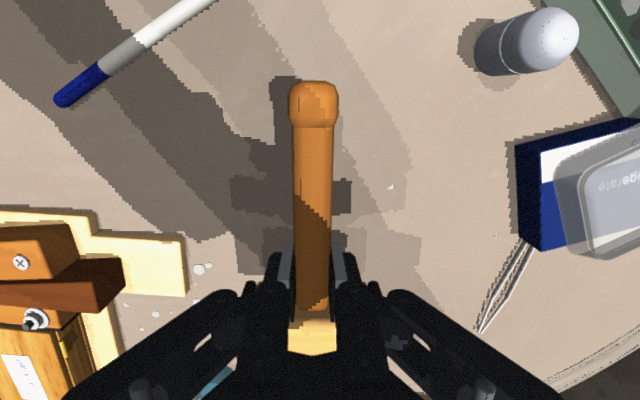

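The butt now ends at about (125,275), which is y = 0.274, so 39 mm in and tight. The table under the mallet is clear, so I lower it there.

Request:
drive_tool(targets=[[[0,10,15,0],[0,10,30,0],[0,10,42,0],[0,10,49,0],[0,10,52,0],[0,10,53,0],[0,10,54,0],[0,10,54,0]]])

```text
time: 14.65
tcp_pos: [0.5016, 0.4295, 0.0109]
tool_rot: [0.01, 1.0, 0.0, 0.0]
contact_force: [0.0, 0.5, -2.1]
width: 0.0164
grasp_force: 79.4
```

Request:
drive_tool(targets=[[[0,0,1,0],[0,0,2,0],[0,0,2,0]]])

```text
time: 14.9
tcp_pos: [0.5017, 0.4299, 0.0094]
tool_rot: [0.009, 1.0, 0.0, 0.001]
contact_force: [-0.9, -0.5, 2.2]
width: 0.0162
grasp_force: 79.9
```

Request:
drive_tool(targets=[[[0,0,0,0],[0,0,0,0],[0,0,0,0],[0,0,0,0],[0,0,0,0]]], fingers=50)

```text
time: 15.32
tcp_pos: [0.5011, 0.4295, 0.0084]
tool_rot: [0.009, 1.0, 0.0, 0.0]
contact_force: [0.4, 0.3, -0.9]
width: 0.0499
grasp_force: 0.0
```

Request:
drive_tool(targets=[[[0,0,-10,0],[0,0,-25,0],[0,0,-50,0],[0,0,-90,0],[0,0,-130,0],[0,0,-170,0],[0,0,-210,0],[0,-30,-250,0],[0,-60,-270,0],[0,-60,-270,0],[0,-60,-270,0]]])

```text
time: 16.23
tcp_pos: [0.5012, 0.369, 0.2821]
tool_rot: [0.01, 1.0, 0.002, 0.003]
contact_force: [-1.0, -1.2, -0.5]
width: 0.0502
grasp_force: 0.0
```

```bash
sed -i 's/w1\./w4./g' m.py; python3 m.py
```

```text
t 16.23 tcp [501.2 369.  282.1] yaw 178.81 down [ 0.005  0.003 -1.   ] F [-1.  -1.2 -0.5] w 50.2 g 0.0 j [0.53 0.25 0.04 1.36 0.   0.55]
table z -0.0001990316764147737
mallet_head 0.81 [356.224 173.4  ] 3062
  z [0.0186 0.0337 0.0369] ((0.4865875244140625, 0.4294865131378174), (0.08034605532884598, 0.14871568977832794), 89.47087860107422)
wedge 0.9 [208.704 190.6  ] 1486
  z [0.0254 0.0459 0.0473] ((0.5406736135482788, 0.21397992968559265), (0.11994221061468124, 0.026631485670804977), 88.85153198242188)
slide_box 0.84 [186.176 243.   ] 3345
  z [0.0259 0.0443 0.0456] ((0.6222409605979919, 0.1801878809928894), (0.09058409184217453, 0.10243353247642517), 85.94762420654297)
clamp_board 0.98 [207.872 184.32 ] 6325
  z [0.0105 0.013  0.0436] ((0.5846663117408752, 0.2215738594532013), (0.1876126229763031, 0.1824878454208374), 85.29994201660156)
clamp_board 0.21 [261.184  68.92 ] 854
  z [0.0072 0.01   0.0123] ((0.3852781057357788, 0.30825352668762207), (0.011267267167568207, 0.13070760667324066), 28.557037353515625)
jaw 0.83 [182.4 207. ] 1022
  z [0.0371 0.0425 0.0494] ((0.5627713203430176, 0.182994082570076), (0.03743099048733711, 0.1053362712264061), 1.4633605480194092)
mallet_grip 0.64 [358. 176.] [0.5221 0.4316 0.0332]
mallet_grip 0.43 [186. 208.] [0.5621 0.1926 0.0417]
mallet_head 0.81 [356. 172.] [0.519  0.4308 0.0287]
wedge_butt 0.73 [212. 191.] [0.5352 0.2343 0.0461]
```

View pics/w4.png

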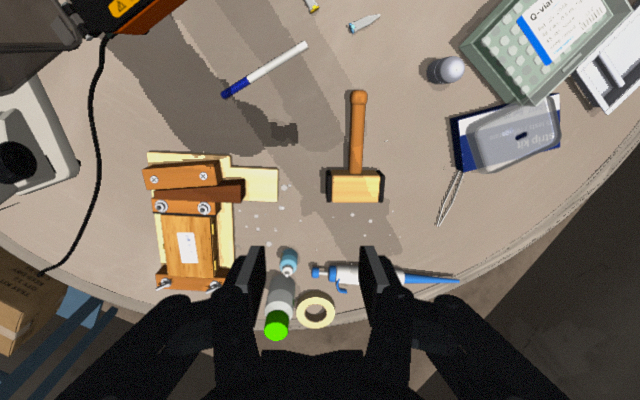

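The mallet lies flat at (355,185), about 60 mm clear of the runway end at (278,183). The wedge is driven in with its butt at (243,190), and the box at (190,240) is tight against the fence at (190,280). The bottles and marker haven't moved.

```bash
python3 -c "
from plant import env
print(env.hand_in())"
```

```text
the job is handed in; nothing more can be done
None
```

I tapped the wedge in about 39 mm until it bound, with the last taps advancing it under 0.5 mm at 11–15 N. The mallet lies flat on the table about 60 mm clear of the board and the job is handed in at about 17 s; the clamping force on the box was judged from tap force and advance, not measured.

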